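# Stopper the open flask, then find and hold up the fuller flask

### The job

Before either dark amber flask is lifted, set the loose white stopper fully home in the neck of the flask that stands open. Then lift the two flasks in turn, keeping them upright, to feel which is the fuller and so the heavier; stand the lighter one back on its cork mat, and hold the heavier one upright and still over the middle of the white tray, at least 10 cm above the worktop, ready to be rinsed down. Finish while holding it there, do not put it down, and leave the wash bottle by the tray, the red petri dish and the little orange box alone.

Things in the scene. Friction and masses are not known exactly. Their poses are not given: they have to be found in the camera images.
- flask_1_center (a point): one of two dark amber conical flasks of identical look, 80 mm across the base, 120 mm high, each on a cork mat. One holds much more than the other (the weights differ by at least 80 g, neither exceeds 0.4 kg) and the glass hides which. The point is on the axis half-way up, 60 mm above the underside; z up along the axis
- flask_2_center (a point): the other flask, the same size and look and the same point; either one may be the heavier
- flask_1_mouth (a point): centre of the first flask's mouth, on its axis level with the rim, 120 mm above its underside; z up. The straight round neck, 34.4 mm outside and 28 mm inside, reaches from the rim 36 mm down; grip it across, 12 to 16 mm below the rim. A stopper's head stands 16 mm above the rim
- flask_2_mouth (a point): the centre of the second flask's mouth, likewise
- stopper_loose_center (a point): loose white stopper, 38 mm high, standing on its narrow end in front of the flasks: plug 22 mm long, tapered from 25 to 21 mm at the foot, under a ribbed head 33 mm across, 16 mm high, to grip it by. The point is on its axis half-way up; z up. Drops loosely into a neck; fully home the head lies on the rim, this point 3 mm below the mouth. 20 g
- stopper_in_center (a point): an identical stopper that already sits fully home in the neck of one of the two flasks (which one varies); the same point
- mat_1: round cork mat, 94 mm across, 4 mm thick, fixed on the worktop, one flask on it; the point is the centre of its underside
- mat_2: the other cork mat, the same, with the other flask
- tray: empty shallow white tray, 160 mm (its x) by 200 mm (its y), 25 mm high, fixed on the worktop to the left of the mats; the point is the centre of its underside
- wash_bottle: bystander: white squeeze bottle with a red cap and a bent spout, 188 mm high, behind the tray; the point is at its underside. Leave it alone
- petri_1: bystander: covered petri dish with red medium, 90 mm across, 15 mm high, to the right; the point is the centre of its underside. Leave it alone
- coverslips: bystander: small square box of cover glasses, white with an orange lid, 31 x 31 x 16 mm, at the front to the left of the tray; the point is the centre of its underside. Leave it alone
There are look-alikes about, which are no part of the job. Leave any pink or yellow look-alike of the part that bears stopper_loose_center alone.

How it is judged:
By the outcome, as a careful person would: the job done as asked, in the order asked, and still so for the second after the job is handed in, while the arm keeps its last pose, push and grip.
It also fails if it takes over 72 s, if anything falls off the work surface, if the arm or the gripper's body presses on something with over 40 N, if the wrist force passes 120 N, or if a joint passes its speed limit or range.

### The arm

A 7-joint arm with a two-finger parallel gripper is mounted at the origin on a cart in front of the work surface, level with it; the furniture and walls round the work are solid. World frame = base frame: x ahead of the robot, y to its left, z up, the work surface at z = 0. Lengths are in m, angles in degrees, forces in N, time in s.
With the tool pointing down it reaches from about 0.375 to 0.925 m from the base axis. Payload 3.1 kg.
Tool frame: the origin (TCP) lies midway between the tips of the shut fingers; the grasp point (between the pads) lies 19 mm behind it; y points along the fingers, z is the direction in which the jaws open and shut, and the axes are right-handed (so a half turn about y gives the same grasp; the last joint's range is limited). The gripper opens to 85 mm and grips with 20 to 120 N. Pads are 22 mm wide; open, the fingers measure 114 mm over their backs; the gripper's body (76 mm by 85 mm) begins 54 mm behind the grasp point. The pads swing forward as they close: fully open they stand 13 mm farther back than shut.
Start: joints at [-80.833, 21.939, 2.515, 91.553, -1.026, 66.532, -2.859], TCP at [0.166, 0.629, 0.193] pointing down, gripper open.
Joint ranges: [-149.38, 149.38], [-23.57, 123.04], [-84.95, 90], [0, 143.3], [-89.99, 269.99], [3.08, 112.72], [-163.45, 163.45]. Speed limits (degrees/s): [159.86, 159.86, 180, 180, 180, 180, 180].

### API

Orientations are given as a 3x3 rotation matrix whose columns are the frame's x, y, z axes.
In Python, from station import robot gives the robot as it stands.
- The arm moves only by the shell command python3 -m handwheel 'ROWS' [FORCE]. ROWS is JSON, a list of rows, each an object of numbers: "rx", "ry", "rz": the turn, a rotation vector about the tool's x, y, z in rad; "tx", "ty", "tz": the shift along the tool's x, y, z in cm; "grip": the opening, from 0 (shut) to 1 (fully open). A call has 1 to 5 rows; each row is the pose to reach, as a shift and turn from the pose measured when the call began, along the tool's axes at that moment; what a row does not reach only later rows make up. A row lasts 1/8 s, in which the tool goes at most 62.5 mm and 10.7 degrees, less where a joint would pass 70% of its speed; a pose out of reach is approached as far as the arm can. A call with a gripper value outside its range is refused whole. The fingers move at their own pace and stop on an object; FORCE is the grip in N (left out, the last holds). Time passes only in rows, so rows that repeat a pose let the fingers close. It gives the time, the measured TCP pose, the force and the opening at its end, in the units of the state.
- robot.state(): the state, without advancing time (a new reading comes with each control period).
- robot.get_image(name): name is "scene" or "top"; returns a dict with "img" (384x512x3 uint8, red, green, blue), "K" (3x3 intrinsics, pixels), "xyz" and "orientation" of the camera in the world. Camera axes: x right, y down, z forward; pixel columns grow to the right and rows downward; lengths in m; the calibration is good to about 2 mm. A picture is of the moment at which its call begins. There is no depth.
- robot.finish_job(): hands the job in, once; it reports no verdict.
The state is a dict: "time": time; "joints": joint angles; "joint_velocities": joint speeds; "joint_torque": joint torques, N m; "tcp_pos": TCP position; "eef_rot": TCP orientation; "contact_force": force on the tool from outside, world axes, zero at the start; "ft_torque": the same for the moment, N m; "grip_width": opening from 0.0 (shut) to 1.0 (fully open).
Only numpy, scipy, OpenCV 4.12 (cv2) and the standard library are available. Lean on these libraries where they do the work, as an engineer would, in place of code of your own. Each camera call takes 0.05 s, during which the arm holds its last target.

## Working session

There is one attempt and no reset: what is moved stays moved. The work goes in short steps, Python scripts to look and compute and a shell command to move; the robot and the scene stay as the last step left them, time stands still between calls to the robot, and variables do not carry over. Pictures are saved under pics/ and viewed, and the job is handed in when it is done.

```bash
mkdir -p pics; ls; python3 - <<'E'
from station import robot
import cv2,json,numpy as np,pickle
s=robot.state();print(s)
for n in("scene","top"):
    d=robot.get_image(n);cv2.imwrite(f"pics/{n}0.png",d["img"][:,:,::-1]);pickle.dump(d,open(f"{n}0.pkl","wb"))
    print(n,d["K"],d["xyz"],d["orientation"])
E
```

```text
pics
{'time': 0.0, 'joints': array([-80.83452066,  21.99328098,   2.51213976,  91.65046965,
        -1.02446105,  66.53278048,  -2.86033382]), 'joint_velocities': array([ 0.0036229 ,  0.03263136,  0.0065957 , -0.0147239 , -0.01373452,
        0.07458272,  0.11237743]), 'joint_torque': array([ 1.69183886e-04, -4.33458030e+01,  1.02418877e+00, -2.49516392e+01,
        1.04133430e-02,  1.13266325e-02, -1.64066371e-06]), 'tcp_pos': array([0.16545371, 0.62748735, 0.19146128]), 'eef_rot': array([[ 9.66975390e-01, -5.21914894e-04,  2.54869228e-01],
       [-2.54869707e-01, -2.63741685e-03,  9.66971808e-01],
       [ 1.67519408e-04, -9.99996386e-01, -2.68333749e-03]]), 'contact_force': array([-0.60131027,  0.66222368,  0.33696804]), 'ft_torque': array([-0.00197869, -0.00062801, -0.0042236 ]), 'grip_width': 0.9944255774437408}
scene [[354.38207513   0.         251.86809939]
 [  0.         354.38207513 190.39100279]
 [  0.           0.           1.        ]] [-0.25839756 -0.5213023   0.58375035] [[ 0.54178647 -0.38183299  0.74877967]
 [-0.84033866 -0.26438063  0.47321647]
 [ 0.01727319 -0.88561078 -0.46410687]]
top [[384.23903143   0.         242.45619081]
 [  0.         384.23903143 189.98791096]
 [  0.           0.           1.        ]] [ 0.27746234 -0.02922022  1.25655684] [[ 8.48474559e-03 -9.78133083e-01  2.07806836e-01]
 [-9.99963989e-01 -8.33486094e-03  1.59685227e-03]
 [ 1.70107047e-04 -2.07812902e-01 -9.78168579e-01]]
```

View pics/scene0.png

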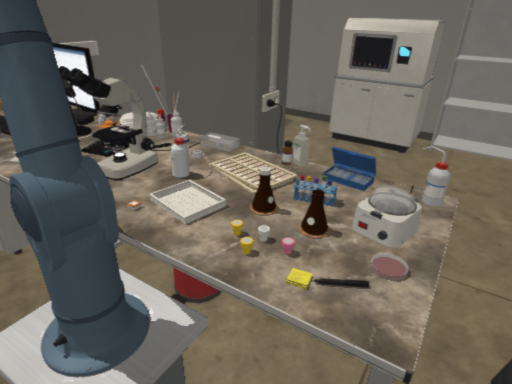

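View pics/top0.png

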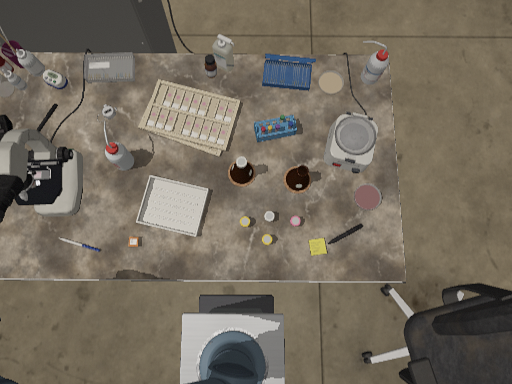

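```bash
cat > h.py <<'E'
import numpy as np,cv2,pickle
def ray(d,u,v):
    K=np.array(d["K"]);R=np.array(d["orientation"])
    r=R@np.linalg.inv(K)@np.array([u,v,1.]);return np.array(d["xyz"]),r/np.linalg.norm(r)
def plane(d,u,v,z):
    o,r=ray(d,u,v);return o+r*(z-o[2])/r[2]
def proj(d,p):
    q=np.array(d["K"])@(np.array(d["orientation"]).T@(np.array(p)-np.array(d["xyz"])));return q[:2]/q[2]
def tri(d1,a,d2,b):
    o1,r1=ray(d1,*a);o2,r2=ray(d2,*b)
    t=np.linalg.lstsq(np.c_[r1,-r2],o2-o1,rcond=None)[0]
    p,q=o1+t[0]*r1,o2+t[1]*r2;return (p+q)/2,np.linalg.norm(p-q)
E
python3 - <<'E'
import pickle,cv2,numpy as np
t=pickle.load(open("top0.pkl","rb"));s=pickle.load(open("scene0.pkl","rb"))
a=t["img"][145:257,210:330,::-1];b=s["img"][160:260,220:340,::-1]
cv2.imwrite("pics/ctop.png",cv2.resize(a,None,fx=5,fy=5,interpolation=cv2.INTER_NEAREST))
cv2.imwrite("pics/cscene.png",cv2.resize(b,None,fx=5,fy=5,interpolation=cv2.INTER_NEAREST))
E
```

```text
(no output)
```

View pics/ctop.png

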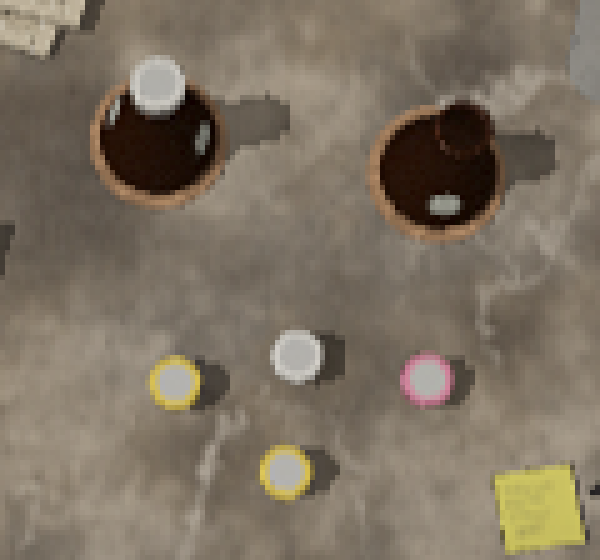

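View pics/cscene.png

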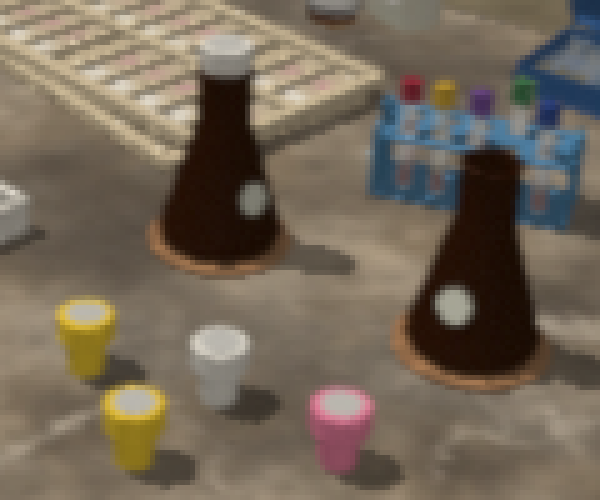

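```bash
python3 - <<'E'
import pickle,cv2,numpy as np
from h import *
t=pickle.load(open("top0.pkl","rb"));s=pickle.load(open("scene0.pkl","rb"))
im=t["img"].astype(int);hsv=cv2.cvtColor(t["img"],cv2.COLOR_RGB2HSV)
def blob(m,u0,u1,v0,v1,name):
    mm=np.zeros(m.shape,np.uint8);mm[v0:v1,u0:u1]=m[v0:v1,u0:u1]
    n,l,st,c=cv2.connectedComponentsWithStats(mm);i=1+np.argmax(st[1:,4]);print(name,st[i],c[i]);return (l==i).astype(np.uint8),c[i]
white=(im.min(2)>150)&(hsv[...,1]<40)
m,c=blob(white,258,280,205,228,"loose");print(plane(t,*c,.038),plane(t,*c,.03))
m,c=blob(white,232,252,150,170,"in head");print(plane(t,*c,.140), plane(t,*c,.130))
cork=(hsv[...,1]>85)&(im[...,0]>90)
dark=im.max(2)<75
for n,(u0,u1,v0,v1) in{"matL":(226,258,155,190),"matR":(282,312,160,197)}.items():
    m,c=blob(cork,u0,u1,v0,v1,n)
    cn=max(cv2.findContours(m,cv2.RETR_EXTERNAL,cv2.CHAIN_APPROX_NONE)[0],key=len)
    h=cv2.convexHull(cn);
    P=np.array([plane(t,*p[0],.004)[:2] for p in h]);
    A=np.c_[2*P,np.ones(len(P))];x=np.linalg.lstsq(A,(P**2).sum(1),rcond=None)[0]
    print(n,x[:2],"r",np.sqrt(x[2]+x[0]**2+x[1]**2),np.array(cv2.minEnclosingCircle(P.astype(np.float32))[0]))
for u,v in((134,241),(367,196)):print(plane(t,u,v,.016))
for u,v in((149,177),(208,187),(195,235),(138,222)):print("tray",plane(t,u,v,.025))
# rim of open flask centre in top: crop(464,128)
c=(210+464/5-.5,145+128/5-.5);print("rim",plane(t,*c,.124))
c2=(220+490/5-.5,160+161/5-.5);print(tri(t,c,s,c2))
c2=(220+220/5-.5,160+342/5-.5);print("loose tri (top ctr)",tri(t,(268.9,215.7),s,c2))
c2=(220+228/5-.5,160+46/5-.5);c=(210+158/5-.5,145+84/5-.5);print("in tri (top)",tri(t,c,s,c2),plane(t,*c,.14))
E
```

```text
loose [264 211  10  10  81] [268.82716049 215.54320988]
[ 0.45353616 -0.11224445  0.038     ] [ 0.45469211 -0.11278951  0.03      ]
in head [236 156  11  11  94] [240.89361702 161.22340426]
[ 0.60339668 -0.02192739  0.14      ] [ 0.60631578 -0.02186208  0.13      ]
matL [228 161  28  26 141] [239.83687943 176.5177305 ]
matL [ 0.60310884 -0.02224061] r 0.046389305911015054 [ 0.6029644  -0.02179221]
matR [283 166  28  28 144] [294.11805556 181.97916667]
matR [ 0.58151124 -0.20868191] r 0.046224309772717555 [ 0.58175188 -0.20931253]
[0.37064988 0.31951306 0.016     ]
[ 0.52428356 -0.4370902   0.016     ]
tray [0.58029091 0.28158249 0.025     ]
tray [0.54816169 0.08595959 0.025     ]
tray [0.39069351 0.12325787 0.025     ]
tray [0.43087258 0.30818925 0.025     ]
rim [ 0.58156861 -0.20917744  0.124     ]
(array([ 0.58108151, -0.20848365,  0.12443478]), np.float64(0.0014020555774258312))
loose tri (top ctr) (array([ 0.45294842, -0.11234778,  0.03792682]), np.float64(0.00032144819524602573))
in tri (top) (array([ 0.60376256, -0.02271088,  0.1383632 ]), np.float64(0.0004114202847330745)) [ 0.60316181 -0.0225526   0.14      ]
```

The loose white stopper is at top (269,216). Its look-alikes are yellow at (245,221) and (267,239), and pink at (295,221). Only the one at (269,216) is white all round, and the enlarged crops confirm it. The open flask is the right one, with its dark mouth at top (302,170). The left flask already has its stopper in, at (241,161).

```bash
cat > go.py <<'E'
import sys,numpy as np
from station import robot
from scipy.spatial.transform import Rotation as R
s=robot.state();p=s["tcp_pos"];E=s["eef_rot"]
g=np.array([float(a) for a in sys.argv[1:4]])
T=np.array([[1,0,0],[0,0,1],[0,-1,0.]])
print("t",s["time"],"p",p.round(4),"F",s["contact_force"].round(2),"w",round(s["grip_width"],3))
print("shift cm",(E.T@(g-p)*100).round(2),"rot",R.from_matrix(E.T@T).as_rotvec().round(3))
E
python3 go.py .38 .36 .26
```

```text
t 0.1 p [0.1655 0.6276 0.1916] F [ 0.06 -0.43  0.71] w 1.003
shift cm [ 27.56  -6.79 -20.43] rot [ 0.002 -0.258 -0.   ]
```

```bash
python3 -m handwheel '[{"tx":4,"tz":-3,"ty":-3,"ry":-0.05,"grip":0.6},{"tx":9,"tz":-6,"ty":-5,"ry":-0.1,"grip":0.6},{"tx":14,"tz":-9,"ty":-6.8,"ry":-0.16,"grip":0.6},{"tx":19,"tz":-13,"ty":-6.8,"ry":-0.21,"grip":0.6},{"tx":24,"tz":-17,"ty":-6.8,"ry":-0.258,"grip":0.6}]' 40; python3 go.py .453 -.112 .2
```

```text
t 0.1 p [0.1655 0.6276 0.1916] F [ 0.06 -0.43  0.71] w 1.003
shift cm [ 46.65  -0.68 -64.19] rot [ 0.002 -0.258 -0.   ]schema error: expected keys rx, ry, rz, tx, ty, tz, grip
```

```bash
python3 -m handwheel '[{"rx":0,"ry":-0.05,"rz":0,"tx":4,"ty":-3,"tz":-3,"grip":0.6},{"rx":0,"ry":-0.1,"rz":0,"tx":9,"ty":-5,"tz":-6,"grip":0.6},{"rx":0,"ry":-0.16,"rz":0,"tx":14,"ty":-6.8,"tz":-9,"grip":0.6},{"rx":0,"ry":-0.21,"rz":0,"tx":19,"ty":-6.8,"tz":-13,"grip":0.6},{"rx":0,"ry":-0.258,"rz":0,"tx":24,"ty":-6.8,"tz":-17,"grip":0.6}]' 40; python3 go.py .453 -.112 .2
```

```text
time: 0.72
tcp_pos: [0.3535, 0.4028, 0.26]
eef_rot: [[1.0, -0.0, -0.002], [0.002, -0.002, 1.0], [-0.0, -1.0, -0.002]]
contact_force: [0.7, 0.2, -0.5]
grip_width: 0.599
t 0.725 p [0.3535 0.4028 0.26  ] F [ 0.67  0.17 -0.52] w 0.599
shift cm [  9.86   6.11 -51.48] rot [ 0.002  0.002 -0.   ]
```

```bash
python3 -m handwheel '[{"rx":0,"ry":0,"rz":0,"tx":2,"ty":0,"tz":-6,"grip":0.6},{"rx":0,"ry":0,"rz":0,"tx":4,"ty":0,"tz":-12,"grip":0.6},{"rx":0,"ry":0,"rz":0,"tx":6,"ty":0,"tz":-18,"grip":0.6},{"rx":0,"ry":0,"rz":0,"tx":8,"ty":0,"tz":-24,"grip":0.6},{"rx":0,"ry":0,"rz":0,"tx":9.5,"ty":0,"tz":-30,"grip":0.6}]' 40; python3 -m handwheel '[{"rx":0,"ry":0,"rz":0,"tx":0,"ty":0,"tz":-6,"grip":0.6},{"rx":0,"ry":0,"rz":0,"tx":0,"ty":2,"tz":-12,"grip":0.6},{"rx":0,"ry":0,"rz":0,"tx":0,"ty":4,"tz":-18,"grip":0.6},{"rx":0,"ry":0,"rz":0,"tx":0,"ty":6,"tz":-21.5,"grip":0.6},{"rx":0,"ry":0,"rz":0,"tx":0,"ty":6,"tz":-21.5,"grip":0.6}]' 40; python3 go.py .4532 -.1123 .015
```

```text
time: 1.35
tcp_pos: [0.4481, 0.1051, 0.2604]
eef_rot: [[1.0, -0.0, -0.002], [0.002, -0.002, 1.0], [-0.0, -1.0, -0.002]]
contact_force: [2.2, 0.2, 0.9]
grip_width: 0.598
time: 1.98
tcp_pos: [0.4458, -0.1136, 0.199]
eef_rot: [[1.0, -0.004, 0.006], [-0.006, -0.003, 1.0], [-0.004, -1.0, -0.003]]
contact_force: [0.2, 1.0, -0.2]
grip_width: 0.604
t 1.975 p [ 0.4458 -0.1136  0.199 ] F [ 0.21  1.02 -0.23] w 0.604
shift cm [ 0.82 18.4   0.18] rot [ 0.003 -0.006 -0.004]
```

```bash
python3 -m handwheel '[{"rx":0,"ry":0,"rz":0,"tx":0.8,"ty":4,"tz":0.15,"grip":0.6},{"rx":0,"ry":0,"rz":0,"tx":0.8,"ty":9,"tz":0.15,"grip":0.6},{"rx":0,"ry":0,"rz":0,"tx":0.8,"ty":12,"tz":0.15,"grip":0.6},{"rx":0,"ry":0,"rz":0,"tx":0.8,"ty":12,"tz":0.15,"grip":0.6}]' 40; python3 go.py .4532 -.1123 .015
python3 - <<'E'
from h import *
from station import robot
d=robot.get_image("top");s=robot.get_image("scene")
a=cv2.resize(d["img"][190:250,230:310,::-1],None,fx=5,fy=5);b=cv2.resize(s["img"][180:270,220:310,::-1],(400,300) if 0 else (300,300))
cv2.imwrite("pics/a1.png",np.hstack([a,b]))
E
```

```text
time: 2.48
tcp_pos: [0.4508, -0.1108, 0.0769]
eef_rot: [[1.0, -0.011, 0.004], [-0.004, -0.003, 1.0], [-0.011, -1.0, -0.003]]
contact_force: [0.4, -0.0, 0.4]
grip_width: 0.599
t 2.475 p [ 0.4508 -0.1108  0.0769] F [ 0.45 -0.04  0.39] w 0.599
shift cm [ 0.31  6.19 -0.13] rot [ 0.003 -0.004 -0.011]
```

View pics/a1.png

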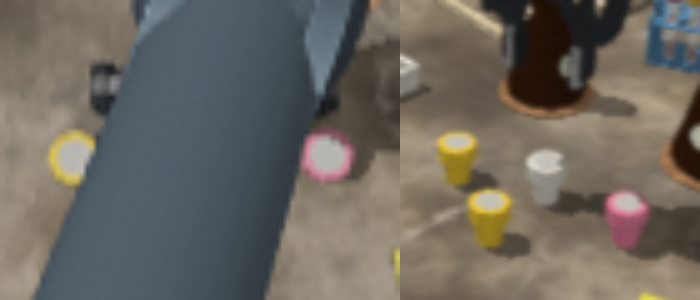

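The arm hides the stopper in the top view. In the scene view (right half) the white stopper at about (545,178) still stands below the open fingers, so I'll go down.

```bash
python3 -m handwheel '[{"rx":0,"ry":0,"rz":-0.01,"tx":0.28,"ty":2,"tz":-0.13,"grip":0.6},{"rx":0,"ry":0,"rz":-0.01,"tx":0.28,"ty":4,"tz":-0.13,"grip":0.6},{"rx":0,"ry":0,"rz":-0.01,"tx":0.28,"ty":5.6,"tz":-0.13,"grip":0.6},{"rx":0,"ry":0,"rz":-0.01,"tx":0.28,"ty":6.2,"tz":-0.13,"grip":0.6},{"rx":0,"ry":0,"rz":-0.01,"tx":0.28,"ty":6.2,"tz":-0.13,"grip":0.6}]' 40; python3 go.py .4532 -.1123 .014
```

```text
time: 3.2
tcp_pos: [0.4571, -0.1132, 0.018]
eef_rot: [[1.0, 0.007, 0.004], [-0.004, -0.003, 1.0], [0.007, -1.0, -0.003]]
contact_force: [-0.3, 1.2, 0.8]
grip_width: 0.597
t 3.2 p [ 0.4571 -0.1132  0.018 ] F [-0.32  1.19  0.83] w 0.597
shift cm [-0.39  0.4   0.09] rot [ 0.003 -0.004  0.007]
```

```bash
python3 -m handwheel '[{"rx":0,"ry":0,"rz":0.006,"tx":-0.35,"ty":0.35,"tz":0.05,"grip":0.6},{"rx":0,"ry":0,"rz":0.006,"tx":-0.35,"ty":0.35,"tz":0.05,"grip":0.6}]' 40; python3 go.py .4532 -.1123 .014; python3 - <<'E'
from station import robot
for i in range(4):
    robot.get_image("top");s=robot.state();print(s["tcp_pos"].round(4),s["eef_rot"][:,1].round(3))
E
```

```text
time: 3.45
tcp_pos: [0.4535, -0.1127, 0.0146]
eef_rot: [[1.0, 0.001, 0.005], [-0.005, -0.003, 1.0], [0.001, -1.0, -0.003]]
contact_force: [-0.6, -0.6, -0.2]
grip_width: 0.597
t 3.45 p [ 0.4535 -0.1127  0.0146] F [-0.59 -0.57 -0.24] w 0.597
shift cm [-0.03  0.06  0.04] rot [ 0.003 -0.005  0.001]
[ 0.4537 -0.1127  0.0147] [ 0.001 -0.003 -1.   ]
[ 0.4538 -0.1127  0.0147] [ 0.001 -0.003 -1.   ]
[ 0.4538 -0.1127  0.0147] [ 0.001 -0.003 -1.   ]
[ 0.4538 -0.1127  0.0147] [ 0.001 -0.003 -1.   ]
```

Good. Closing on the head.

```bash
python3 -m handwheel '[{"rx":0,"ry":0,"rz":0,"tx":0,"ty":0,"tz":0,"grip":0.2},{"rx":0,"ry":0,"rz":0,"tx":0,"ty":0,"tz":0,"grip":0.2},{"rx":0,"ry":0,"rz":0,"tx":0,"ty":0,"tz":0,"grip":0.2},{"rx":0,"ry":0,"rz":0,"tx":0,"ty":0,"tz":0,"grip":0.2}]' 30; python3 -m handwheel '[{"rx":0,"ry":0,"rz":0,"tx":0,"ty":-2,"tz":0,"grip":0.2},{"rx":0,"ry":0,"rz":0,"tx":0,"ty":-6,"tz":0,"grip":0.2},{"rx":0,"ry":0,"rz":0,"tx":0,"ty":-12,"tz":0,"grip":0.2},{"rx":0,"ry":0,"rz":0,"tx":0,"ty":-17,"tz":0,"grip":0.2},{"rx":0,"ry":0,"rz":0,"tx":0,"ty":-17,"tz":0,"grip":0.2}]' 30; python3 go.py .5814 -.2088 .18
python3 - <<'E'
from h import *
from station import robot
s=robot.get_image("scene");pickle.dump(s,open("s2.pkl","wb"))
cv2.imwrite("pics/a2.png",cv2.resize(s["img"][100:270,200:370,::-1],(595,595)))
E
```

```text
time: 4.15
tcp_pos: [0.4538, -0.1127, 0.0147]
eef_rot: [[1.0, 0.001, 0.005], [-0.005, -0.003, 1.0], [0.001, -1.0, -0.003]]
contact_force: [-1.0, -0.2, -0.6]
grip_width: 0.198
time: 4.78
tcp_pos: [0.4575, -0.1127, 0.189]
eef_rot: [[1.0, 0.011, 0.005], [-0.005, -0.001, 1.0], [0.011, -1.0, -0.001]]
contact_force: [0.4, 0.0, 0.1]
grip_width: 0.2
t 4.775 p [ 0.4575 -0.1127  0.189 ] F [0.37 0.01 0.08] w 0.2
shift cm [12.42  1.05 -9.55] rot [ 0.001 -0.005  0.011]
```

View pics/a2.png

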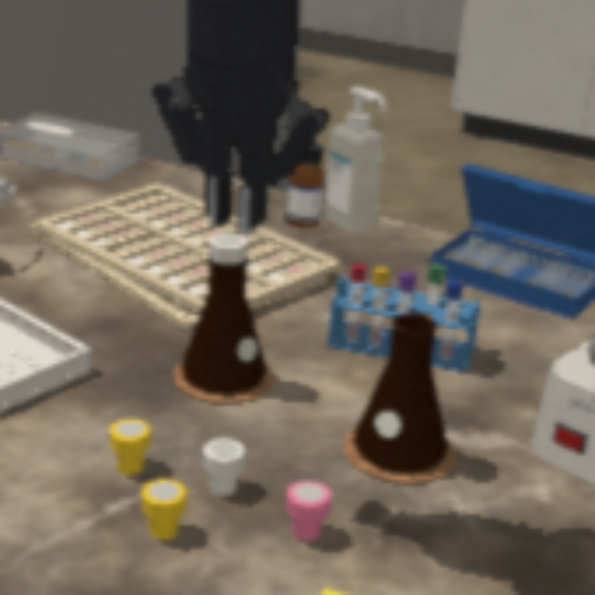

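```bash
python3 - <<'E'
from h import *
s=pickle.load(open("s2.pkl","rb"))
for p in ([.4575,-.1127,.189],[.4575,-.1127,.208],[.4575,-.1127,.17],[.4532,-.1123,.038]):
    q=proj(s,p);print(p,q,(q-[200,100])*3.5)
E
```

```text
[0.4575, -0.1127, 0.189] [266.50011334 178.04851343] [232.75039668 273.16979702]
[0.4575, -0.1127, 0.208] [266.77155801 171.33030601] [233.70045305 249.65607105]
[0.4575, -0.1127, 0.17] [266.23386407 184.63813533] [231.81852425 296.23347367]
[0.4532, -0.1123, 0.038] [263.59084006 227.82325667] [222.56794022 447.38139835]
```

```bash
python3 - <<'E'
from h import *
from station import robot
d=robot.get_image("top");s=robot.get_image("scene");pickle.dump((d,s),open("p3.pkl","wb"))
st=robot.state();print(st["tcp_pos"],st["joints"])
a=cv2.resize(d["img"][130:240,230:340,::-1],(400,400),interpolation=0);b=cv2.resize(s["img"][110:210,220:320,::-1],(400,400),interpolation=0)
cv2.imwrite("pics/a3.png",np.hstack([a,b]))
for p in (st["tcp_pos"],st["tcp_pos"]+[0,0,.04]):print(proj(d,p),proj(s,p))
p=[.4508,-.1108,.0769];print(proj(s,p))
E
```

```text
[ 0.45257778 -0.11192419  0.18367617] [-35.47328865   1.24888005  45.44298072 118.23043407  -0.8705653
  60.91284285 100.13183733]
[272.18562303 208.51886514] [265.18805746 180.52037006]
[273.29955575 206.15983406] [265.73902812 166.26039823]
[263.12755429 216.05065079]
```

View pics/a3.png

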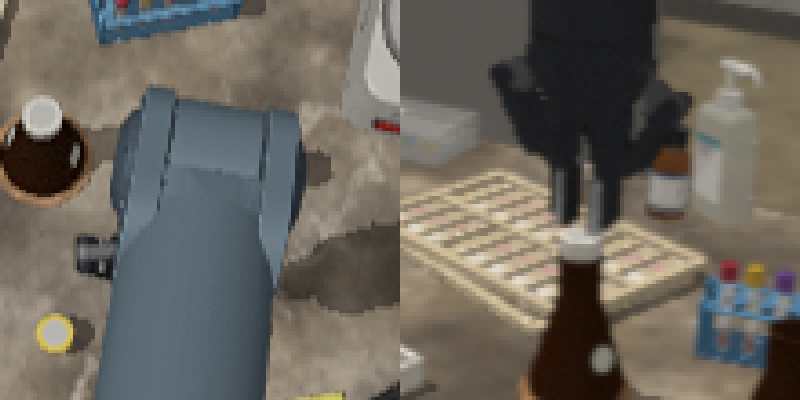

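The grasp missed: the white stopper still stands at crop (224,465) in pics/a2. The fingertips show about 13 px above where the reported TCP projects. I'll check this with the fingers shut.

```bash
python3 -m handwheel '[{"rx":0,"ry":0,"rz":0,"tx":0,"ty":0,"tz":0,"grip":0},{"rx":0,"ry":0,"rz":0,"tx":0,"ty":0,"tz":0,"grip":0},{"rx":0,"ry":0,"rz":0,"tx":0,"ty":0,"tz":0,"grip":0}]' 30; python3 - <<'E'
from h import *
from station import robot
d=robot.get_image("top");s=robot.get_image("scene");pickle.dump((d,s),open("p4.pkl","wb"))
st=robot.state();print(st["tcp_pos"],st["grip_width"])
cv2.imwrite("pics/a4.png",cv2.resize(s["img"][110:210,220:320,::-1],(600,600),interpolation=0))
R=st["eef_rot"]
for b in (0,.019,.073):
    q=proj(s,st["tcp_pos"]-R[:,1]*b);print(b,q,(q-[220,110])*6)
E
```

```text
time: 5.3
tcp_pos: [0.452, -0.112, 0.1829]
eef_rot: [[1.0, -0.002, 0.005], [-0.005, -0.003, 1.0], [-0.002, -1.0, -0.003]]
contact_force: [0.1, 0.2, -0.1]
grip_width: -0.001
[ 0.45236792 -0.11202426  0.18332622] 0.00044436577957212875
0 [265.17481901 180.68180891] [271.04891404 424.09085349]
0.019 [265.42259863 173.97431667] [272.5355918  383.84590002]
0.073 [266.1538529  154.17897509] [276.92311743 265.07385054]
```

View pics/a4.png

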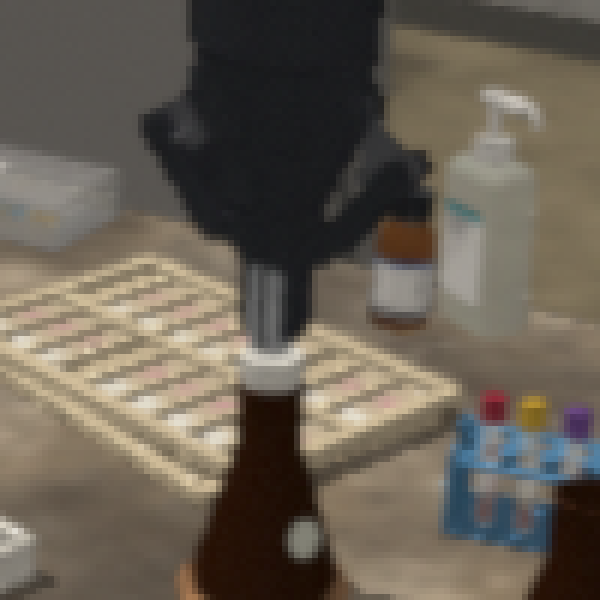

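The shut tips show at crop (265,348) and the TCP projects to (271,424). I'll tilt the tool so that both cameras see the tips, and triangulate them.

```bash
python3 -m handwheel '[{"rx":0.15,"ry":0,"rz":0,"tx":0,"ty":-2,"tz":0,"grip":0},{"rx":0.32,"ry":0,"rz":0,"tx":0,"ty":-5,"tz":0,"grip":0},{"rx":0.5,"ry":0,"rz":0,"tx":0,"ty":-8,"tz":0,"grip":0},{"rx":0.68,"ry":0,"rz":0,"tx":0,"ty":-8,"tz":0,"grip":0},{"rx":0.7,"ry":0,"rz":0,"tx":0,"ty":-8,"tz":0,"grip":0}]' 30; python3 - <<'E'
from h import *
from station import robot
robot.get_image("top");d=robot.get_image("top");s=robot.get_image("scene");pickle.dump((d,s),open("p5.pkl","wb"))
st=robot.state();print(st["tcp_pos"],st["eef_rot"][:,1])
print(proj(d,st["tcp_pos"]),proj(s,st["tcp_pos"]))
a=cv2.resize(d["img"][150:250,220:320,::-1],(400,400),interpolation=0);b=cv2.resize(s["img"][100:200,220:320,::-1],(400,400),interpolation=0)
cv2.imwrite("pics/a5.png",np.hstack([a,b]))
E
```

```text
time: 6.02
tcp_pos: [0.4512, -0.115, 0.2601]
eef_rot: [[1.0, 0.0, 0.015], [-0.011, 0.641, 0.768], [-0.009, -0.768, 0.641]]
contact_force: [-0.9, 0.1, -0.1]
grip_width: -0.001
[ 0.45248136 -0.11116651  0.26325724] [ 7.34676190e-04  6.41897549e-01 -7.66790060e-01]
[274.19839198 203.67902006] [266.02353043 151.50054526]
```

View pics/a5.png

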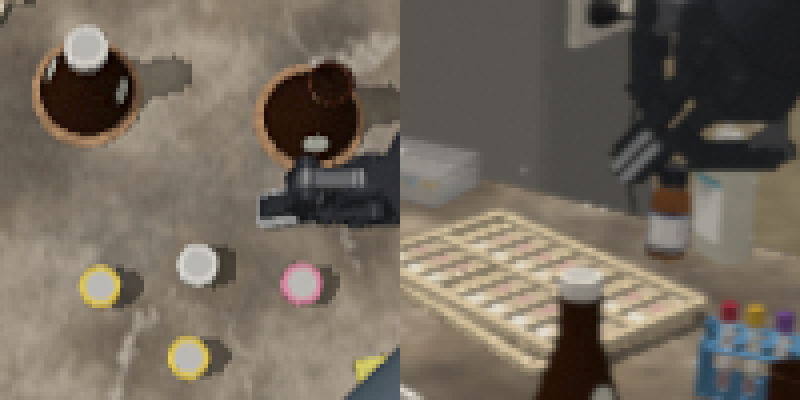

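```bash
python3 - <<'E'
from h import *
d,s=pickle.load(open("p5.pkl","rb"))
p,e=tri(d,(284.5,201.5),s,(275,142.5));print(p,e)
D=p-np.array([.4525,-.1112,.2633]);print(D,D@[0,.642,-.767])
# consistency with the shut, pointing-down view
print(proj(s,[.4524,-.112,.1833+.036]),proj(s,[.4524,-.112,.1833+.03]))
E
```

```text
[ 0.45321665 -0.13494391  0.29154566] 0.0005185117462058145
[ 0.00071665 -0.02374391  0.02824566] -0.03690801423191205
[265.66733337 167.87986894] [265.58362903 170.04699874]
```

The tips triangulate to 37 mm behind the reported TCP, straight along the tool axis, with a residual of 0.5 mm and no sideways error. From here I command the reported z 36.5 mm lower than the true tip height.

```bash
python3 -m handwheel '[{"rx":-0.18,"ry":0,"rz":0,"tx":0,"ty":0,"tz":0,"grip":0.3},{"rx":-0.36,"ry":0,"rz":0,"tx":0,"ty":0,"tz":0,"grip":0.6},{"rx":-0.54,"ry":0,"rz":0,"tx":0,"ty":0,"tz":0,"grip":0.6},{"rx":-0.7,"ry":0.0,"rz":0,"tx":0,"ty":0,"tz":0,"grip":0.6},{"rx":-0.7,"ry":0,"rz":0,"tx":0,"ty":0,"tz":0,"grip":0.6}]' 30; python3 go.py .4532 -.1123 .04
```

```text
time: 6.8
tcp_pos: [0.4539, -0.1041, 0.265]
eef_rot: [[1.0, 0.003, -0.011], [0.011, 0.002, 1.0], [0.003, -1.0, 0.002]]
contact_force: [0.3, 0.9, -0.1]
grip_width: 0.6
t 6.8 p [ 0.4539 -0.1041  0.265 ] F [ 0.29  0.91 -0.13] w 0.6
shift cm [-0.15 22.49 -0.86] rot [-0.002  0.011  0.003]
```

```bash
python3 -m handwheel '[{"rx":0,"ry":0.01,"rz":0,"tx":-0.1,"ty":6,"tz":-0.6,"grip":0.6},{"rx":0,"ry":0.01,"rz":0,"tx":-0.1,"ty":12,"tz":-0.8,"grip":0.6},{"rx":0,"ry":0.01,"rz":0,"tx":-0.1,"ty":18,"tz":-0.8,"grip":0.6},{"rx":0,"ry":0.01,"rz":0,"tx":-0.1,"ty":22.5,"tz":-0.8,"grip":0.6},{"rx":0,"ry":0.01,"rz":0,"tx":-0.1,"ty":22.5,"tz":-0.8,"grip":0.6}]' 30;  python3 - <<'E'
from station import robot
robot.get_image("top");
E
python3 go.py .4532 -.1123 -.022
```

```text
time: 7.42
tcp_pos: [0.4503, -0.1115, 0.0378]
eef_rot: [[1.0, -0.004, -0.001], [0.001, 0.001, 1.0], [-0.004, -1.0, 0.001]]
contact_force: [0.4, 0.5, 0.9]
grip_width: 0.601
t 7.475 p [ 0.453 -0.112  0.04 ] F [ 0.65  0.12 -0.05] w 0.603
shift cm [ 0.01  6.2  -0.03] rot [-0.001  0.001  0.002]
```

```bash
python3 -m handwheel '[{"rx":0,"ry":0,"rz":0,"tx":0,"ty":2,"tz":0,"grip":0.6},{"rx":0,"ry":0,"rz":0,"tx":0,"ty":4,"tz":0,"grip":0.6},{"rx":0,"ry":0,"rz":0,"tx":0,"ty":5.5,"tz":0,"grip":0.6},{"rx":0,"ry":0,"rz":0,"tx":0,"ty":6.1,"tz":0,"grip":0.6},{"rx":0,"ry":0,"rz":0,"tx":0,"ty":6.1,"tz":0,"grip":0.6}]' 30;  python3 - <<'E'
from h import *
from station import robot
robot.get_image("top");s=robot.get_image("scene")
cv2.imwrite("pics/a6.png",cv2.resize(s["img"][170:270,210:310,::-1],(600,600),interpolation=0))
E
python3 go.py .4532 -.1123 -.022
```

```text
time: 8.1
tcp_pos: [0.4538, -0.112, -0.0204]
eef_rot: [[1.0, 0.003, -0.0], [0.0, 0.002, 1.0], [0.003, -1.0, 0.002]]
contact_force: [-0.8, -0.1, 0.5]
grip_width: 0.601
t 8.2 p [ 0.4539 -0.1121 -0.0203] F [ 0.05 -0.87  0.41] w 0.6
shift cm [-0.07  0.17 -0.02] rot [-0.001  0.     0.003]
```

View pics/a6.png

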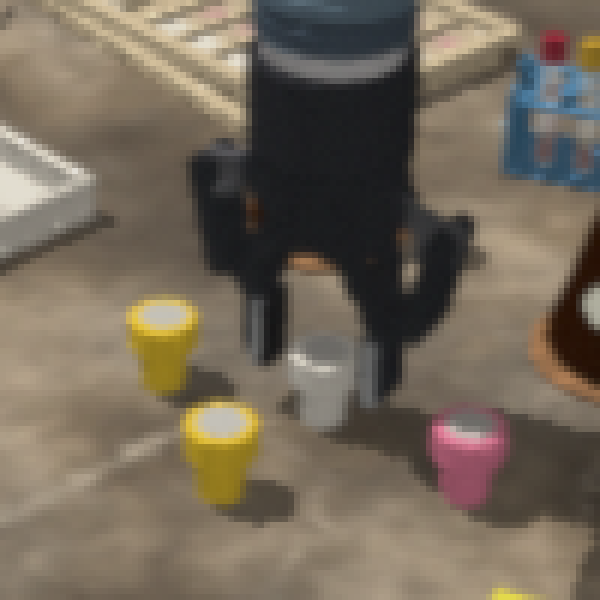

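The fingers stand on either side of the white stopper's head at crop (320,355), clear of the yellow and pink ones. Closing.

```bash
python3 -m handwheel '[{"rx":0,"ry":0,"rz":0,"tx":-0.03,"ty":0,"tz":0,"grip":0.2},{"rx":0,"ry":0,"rz":0,"tx":-0.03,"ty":0,"tz":0,"grip":0.2},{"rx":0,"ry":0,"rz":0,"tx":-0.03,"ty":0,"tz":0,"grip":0.2},{"rx":0,"ry":0,"rz":0,"tx":-0.03,"ty":0,"tz":0,"grip":0.2}]' 30; python3 -m handwheel '[{"rx":0,"ry":0,"rz":0,"tx":0,"ty":-2,"tz":0,"grip":0.2},{"rx":0,"ry":0,"rz":0,"tx":0,"ty":-6,"tz":0,"grip":0.2},{"rx":0,"ry":0,"rz":0,"tx":0,"ty":-12,"tz":0,"grip":0.2},{"rx":0,"ry":0,"rz":0,"tx":0,"ty":-16,"tz":0,"grip":0.2},{"rx":0,"ry":0,"rz":0,"tx":0,"ty":-18,"tz":0,"grip":0.2}]' 30; python3 go.py .5814 -.2088 .16
python3 - <<'E'
from h import *
from station import robot
s=robot.get_image("scene")
cv2.imwrite("pics/a7.png",cv2.resize(s["img"][130:260,210:340,::-1],(600,600),interpolation=0))
E
```

```text
time: 8.7
tcp_pos: [0.4543, -0.1122, -0.0197]
eef_rot: [[1.0, 0.004, -0.0], [0.0, 0.002, 1.0], [0.004, -1.0, 0.002]]
contact_force: [0.2, -0.3, 6.5]
grip_width: 0.369
time: 9.32
tcp_pos: [0.4547, -0.1127, 0.1623]
eef_rot: [[1.0, 0.008, 0.0], [-0.0, 0.003, 1.0], [0.008, -1.0, 0.003]]
contact_force: [0.8, 1.1, -0.0]
grip_width: 0.366
t 9.325 p [ 0.4547 -0.1127  0.1623] F [ 0.84  1.06 -0.04] w 0.366
shift cm [12.67  0.3  -9.61] rot [-0.003 -0.     0.008]
```

View pics/a7.png

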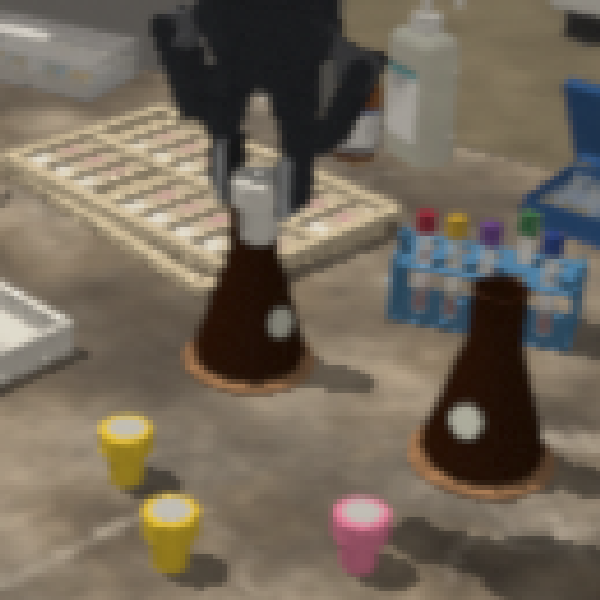

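The stopper is held upright: its white body hangs between the pads at crop (255,210), and the opening is 0.366 (31 mm). Next I move over the open neck.

```bash
python3 -m handwheel '[{"rx":0,"ry":0,"rz":0.004,"tx":4,"ty":0,"tz":-3,"grip":0.2},{"rx":0,"ry":0,"rz":0.006,"tx":8,"ty":0,"tz":-6,"grip":0.2},{"rx":0,"ry":0,"rz":0.008,"tx":11,"ty":0,"tz":-8.5,"grip":0.2},{"rx":0,"ry":0,"rz":0.008,"tx":12.7,"ty":0.5,"tz":-9.6,"grip":0.2},{"rx":0,"ry":0,"rz":0.008,"tx":12.7,"ty":1,"tz":-9.6,"grip":0.2}]' 30; 
python3 - <<'E'
from h import *
from station import robot
robot.get_image("scene");d=robot.get_image("top");s=robot.get_image("scene");pickle.dump((d,s),open("p8.pkl","wb"))
a=cv2.resize(d["img"][130:230,250:350,::-1],(400,400),interpolation=0)
b=cv2.resize(s["img"][110:210,260:360,::-1],(400,400),interpolation=0)
cv2.imwrite("pics/a8.png",np.hstack([a,b]))
p=robot.state()["tcp_pos"];print(p,"foot",proj(s,p+[0,0,.0197]),"top of head",proj(s,p+[0,0,.0577]))
E
python3 go.py .5814 -.2088 .089
```

```text
time: 10.0
tcp_pos: [0.583, -0.2102, 0.1532]
eef_rot: [[1.0, 0.001, 0.002], [-0.002, 0.002, 1.0], [0.001, -1.0, 0.002]]
contact_force: [-0.4, -0.6, -0.3]
grip_width: 0.367
[ 0.58149078 -0.20817899  0.15352911] foot [319.55852295 175.7706889 ] top of head [321.06006829 162.94489708]
t 10.15 p [ 0.5815 -0.2082  0.1535] F [-0.01 -0.23  0.56] w 0.37
shift cm [-0.01  6.45 -0.09] rot [-0.005 -0.001 -0.   ]
```

View pics/a8.png

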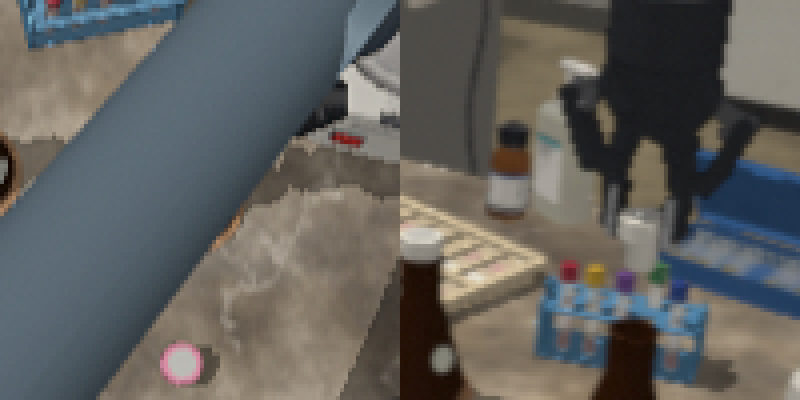

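The stopper hangs upright over the open neck, foot at (320,177) and rim at (318,191). Lowering gently.

```bash
python3 -m handwheel '[{"rx":0,"ry":0,"rz":0,"tx":0,"ty":1.5,"tz":-0.05,"grip":0.2},{"rx":0,"ry":0,"rz":0,"tx":0,"ty":3,"tz":-0.05,"grip":0.2},{"rx":0,"ry":0,"rz":0,"tx":0,"ty":4.2,"tz":-0.05,"grip":0.2},{"rx":0,"ry":0,"rz":0,"tx":0,"ty":5,"tz":-0.05,"grip":0.2},{"rx":0,"ry":0,"rz":0,"tx":0,"ty":5.2,"tz":-0.05,"grip":0.2}]' 30; python3 go.py .5814 -.2088 .090;python3 - <<'E'
from station import robot
robot.get_image("top");
E
python3 go.py .5814 -.2088 .090
```

```text
time: 10.78
tcp_pos: [0.5811, -0.2083, 0.1007]
eef_rot: [[1.0, -0.001, 0.001], [-0.001, 0.005, 1.0], [-0.001, -1.0, 0.005]]
contact_force: [0.7, 0.2, 0.1]
grip_width: 0.37
t 10.775 p [ 0.5811 -0.2083  0.1007] F [0.75 0.24 0.14] w 0.37
shift cm [ 0.03  1.07 -0.06] rot [-0.005 -0.001 -0.001]
t 10.825 p [ 0.5813 -0.2084  0.101 ] F [-0.13 -0.24 -0.1 ] w 0.369
shift cm [ 0.01  1.1  -0.05] rot [-0.005 -0.001 -0.001]
```

```bash
python3 -m handwheel '[{"rx":0,"ry":0,"rz":0,"tx":0,"ty":0.3,"tz":-0.03,"grip":0.2},{"rx":0,"ry":0,"rz":0,"tx":0,"ty":0.6,"tz":-0.03,"grip":0.2},{"rx":0,"ry":0,"rz":0,"tx":0,"ty":0.9,"tz":-0.03,"grip":0.2},{"rx":0,"ry":0,"rz":0,"tx":0,"ty":1.1,"tz":-0.03,"grip":0.2},{"rx":0,"ry":0,"rz":0,"tx":0,"ty":1.1,"tz":-0.03,"grip":0.2}]' 30; python3 - <<'E'
from h import *
from station import robot
s=robot.get_image("scene")
cv2.imwrite("pics/a9.png",cv2.resize(s["img"][130:230,270:370,::-1],(600,600),interpolation=0))
E
python3 go.py .5814 -.2088 .090
```

```text
time: 11.45
tcp_pos: [0.5811, -0.2086, 0.0898]
eef_rot: [[1.0, -0.001, 0.001], [-0.001, 0.005, 1.0], [-0.001, -1.0, 0.005]]
contact_force: [0.0, -0.6, -0.8]
grip_width: 0.368
t 11.5 p [ 0.5812 -0.2086  0.0899] F [-0.04 -0.12 -0.09] w 0.369
shift cm [ 0.02 -0.01 -0.02] rot [-0.005 -0.001 -0.001]
```

View pics/a9.png

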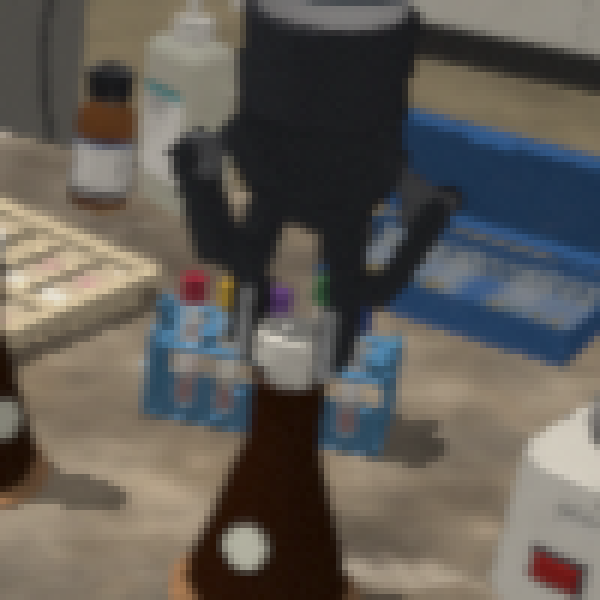

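The plug is well inside the neck and the head is just above the rim. I'll open to let it drop, then rise and look.

```bash
python3 -m handwheel '[{"rx":0,"ry":0,"rz":0,"tx":0,"ty":0,"tz":0,"grip":0.45},{"rx":0,"ry":0,"rz":0,"tx":0,"ty":0,"tz":0,"grip":0.6},{"rx":0,"ry":0,"rz":0,"tx":0,"ty":0,"tz":0,"grip":0.7},{"rx":0,"ry":0,"rz":0,"tx":0,"ty":-2,"tz":0,"grip":0.7},{"rx":0,"ry":0,"rz":0,"tx":0,"ty":-5,"tz":0,"grip":0.7}]' 30; python3 - <<'E'
from h import *
from station import robot
robot.get_image("scene");s=robot.get_image("scene");pickle.dump(s,open("p10.pkl","wb"))
cv2.imwrite("pics/a10.png",cv2.resize(s["img"][130:230,270:370,::-1],(600,600),interpolation=0))
for z in(.124,.140):print(z,(proj(s,[.5814,-.2088,z])-[270,130])*6)
E
python3 go.py .5814 -.2088 .090
```

```text
time: 12.12
tcp_pos: [0.5808, -0.2088, 0.1408]
eef_rot: [[1.0, -0.002, 0.001], [-0.001, 0.005, 1.0], [-0.002, -1.0, 0.005]]
contact_force: [-0.0, 0.4, 0.3]
grip_width: 0.699
0.124 [287.31612997 370.67419493]
0.14 [290.90745693 340.07614727]
t 12.225 p [ 0.5844 -0.211   0.1449] F [ 0.77 -1.09  0.05] w 0.701
shift cm [-0.34  5.49  0.2 ] rot [-0.002 -0.001  0.007]
```

View pics/a10.png

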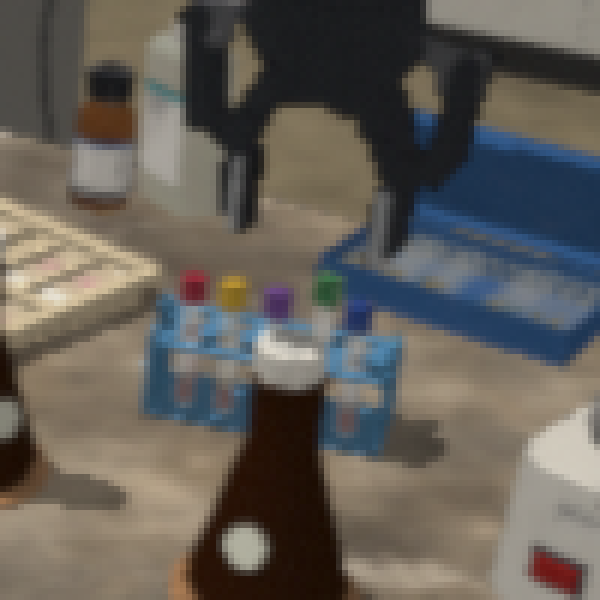

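The white stopper is home: its head top is at crop (290,340), which matches the projection for z = 0.140, and it sits level. Now I go down to grip the neck of this right flask, with reported TCP z 0.0545.

```bash
python3 -m handwheel '[{"rx":0,"ry":0,"rz":0,"tx":-0.3,"ty":0.5,"tz":0.2,"grip":0.75},{"rx":0,"ry":0,"rz":0,"tx":-0.3,"ty":3,"tz":0.2,"grip":0.75},{"rx":0,"ry":0,"rz":0,"tx":-0.3,"ty":6,"tz":0.2,"grip":0.75},{"rx":0,"ry":0,"rz":0,"tx":-0.3,"ty":8.5,"tz":0.2,"grip":0.75},{"rx":0,"ry":0,"rz":0,"tx":-0.3,"ty":9,"tz":0.2,"grip":0.75}]' 60; python3 - <<'E'
from h import *
from station import robot
robot.get_image("scene");s=robot.get_image("scene")
cv2.imwrite("pics/a11.png",cv2.resize(s["img"][130:230,270:370,::-1],(500,500),interpolation=0))
E
python3 go.py .5814 -.2088 .0545
```

```text
time: 12.85
tcp_pos: [0.5795, -0.2075, 0.0521]
eef_rot: [[1.0, 0.002, 0.001], [-0.001, 0.004, 1.0], [0.002, -1.0, 0.004]]
contact_force: [-0.6, -0.0, 0.4]
grip_width: 0.751
t 12.95 p [ 0.5812 -0.2085  0.0541] F [-0.08 -0.48  0.37] w 0.75
shift cm [ 0.02 -0.04 -0.03] rot [-0.003 -0.001  0.005]
```

View pics/a11.png

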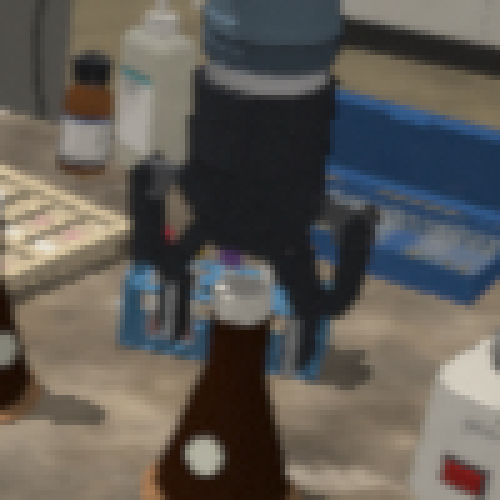

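The pads flank the neck below the stopper head. Grip, then lift.

```bash
python3 -m handwheel '[{"rx":0,"ry":0,"rz":0,"tx":0,"ty":0,"tz":0,"grip":0.3},{"rx":0,"ry":0,"rz":0,"tx":0,"ty":0,"tz":0,"grip":0.3},{"rx":0,"ry":0,"rz":0,"tx":0,"ty":0,"tz":0,"grip":0.3},{"rx":0,"ry":0,"rz":0,"tx":0,"ty":0,"tz":0,"grip":0.3},{"rx":0,"ry":0,"rz":0,"tx":0,"ty":0,"tz":0,"grip":0.3}]' 60; python3 -m handwheel '[{"rx":0,"ry":0,"rz":0,"tx":0,"ty":-0.7,"tz":0,"grip":0.3},{"rx":0,"ry":0,"rz":0,"tx":0,"ty":-2,"tz":0,"grip":0.3},{"rx":0,"ry":0,"rz":0,"tx":0,"ty":-4,"tz":0,"grip":0.3},{"rx":0,"ry":0,"rz":0,"tx":0,"ty":-5,"tz":0,"grip":0.3},{"rx":0,"ry":0,"rz":0,"tx":0,"ty":-5,"tz":0,"grip":0.3}]' 60; cat > weigh.py <<'E'
from h import *
from station import robot
import sys
F=[];T=[];J=[]
for i in range(25):
    d=robot.get_image("scene" if i%2 else "top");s=robot.state()
    if i%2: im=d
    F.append(s["contact_force"]);T.append(s["ft_torque"]);J.append(s["joint_torque"])
F=np.array(F)[3:];print("F",F.mean(0).round(3),"se",(F.std(0)/len(F)**.5).round(3),"jt",np.mean(J[3:],0).round(3),s["tcp_pos"].round(4),s["grip_width"])
cv2.imwrite(f"pics/{sys.argv[1]}.png",im["img"][:,:,::-1])
E
python3 weigh.py w1
```

```text
time: 13.58
tcp_pos: [0.5821, -0.2094, 0.0554]
eef_rot: [[1.0, 0.008, 0.002], [-0.002, 0.002, 1.0], [0.008, -1.0, 0.002]]
contact_force: [-0.9, -1.0, 4.5]
grip_width: 0.388
time: 14.2
tcp_pos: [0.5828, -0.2099, 0.107]
eef_rot: [[1.0, 0.011, 0.002], [-0.002, 0.001, 1.0], [0.011, -1.0, 0.001]]
contact_force: [-0.1, 0.2, -3.5]
grip_width: 0.386
F [ 0.134 -0.038 -3.233] se [0.098 0.112 0.095] jt [-3.0000e-03 -3.7718e+01  1.2202e+01 -2.1895e+01 -1.3000e-02 -2.2000e-02
  0.0000e+00] [ 0.5817 -0.2095  0.1054] 0.3835228368223468
```

View pics/w1.png

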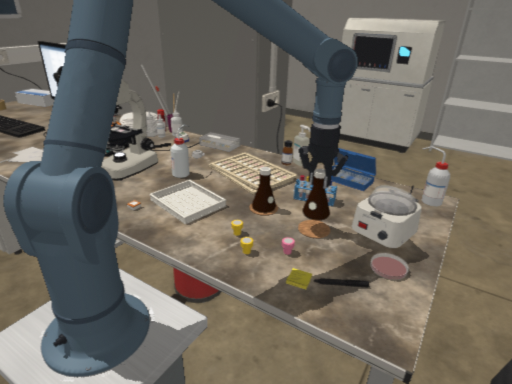

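Right flask lifted upright and clear of its mat: 3.23 ± 0.10 N. I'll stand it back and weigh the other.

```bash
python3 -m handwheel '[{"rx":0,"ry":0,"rz":0,"tx":0,"ty":1.5,"tz":0,"grip":0.3},{"rx":0,"ry":0,"rz":0,"tx":0,"ty":3,"tz":0,"grip":0.3},{"rx":0,"ry":0,"rz":0,"tx":0,"ty":4.2,"tz":0,"grip":0.3},{"rx":0,"ry":0,"rz":0,"tx":0,"ty":4.7,"tz":0,"grip":0.3},{"rx":0,"ry":0,"rz":0,"tx":0,"ty":4.8,"tz":0,"grip":0.3}]' 60; python3 -m handwheel '[{"rx":0,"ry":0,"rz":0,"tx":0,"ty":0.1,"tz":0,"grip":0.3},{"rx":0,"ry":0,"rz":0,"tx":0,"ty":0.2,"tz":0,"grip":0.3},{"rx":0,"ry":0,"rz":0,"tx":0,"ty":0.2,"tz":0,"grip":0.3}]' 60
```

```text
time: 16.08
tcp_pos: [0.5818, -0.2095, 0.0568]
eef_rot: [[1.0, 0.007, 0.002], [-0.002, 0.001, 1.0], [0.007, -1.0, 0.002]]
contact_force: [0.8, -0.3, -2.9]
grip_width: 0.383
time: 16.45
tcp_pos: [0.5823, -0.2098, 0.0554]
eef_rot: [[1.0, 0.008, 0.002], [-0.002, 0.001, 1.0], [0.008, -1.0, 0.001]]
contact_force: [0.2, -0.9, -0.9]
grip_width: 0.387
```

```bash
python3 -m handwheel '[{"rx":0,"ry":0,"rz":0,"tx":0,"ty":0.1,"tz":0,"grip":0.3},{"rx":0,"ry":0,"rz":0,"tx":0,"ty":0.1,"tz":0,"grip":0.3}]' 60;python3 -m handwheel '[{"rx":0,"ry":0,"rz":0,"tx":0,"ty":0,"tz":0,"grip":0.45},{"rx":0,"ry":0,"rz":0,"tx":0,"ty":0,"tz":0,"grip":0.6},{"rx":0,"ry":0,"rz":0,"tx":0,"ty":0,"tz":0,"grip":0.75},{"rx":0,"ry":0,"rz":0,"tx":0,"ty":-3,"tz":0,"grip":0.75},{"rx":0,"ry":0,"rz":0,"tx":0,"ty":-8,"tz":0,"grip":0.75}]' 60; python3 -m handwheel '[{"rx":0,"ry":0,"rz":0,"tx":0,"ty":-3,"tz":0,"grip":0.75},{"rx":0,"ry":0,"rz":0,"tx":0.5,"ty":-3,"tz":5,"grip":0.75},{"rx":0,"ry":0,"rz":0,"tx":1,"ty":-3,"tz":10,"grip":0.75},{"rx":0,"ry":0,"rz":0,"tx":2,"ty":-3,"tz":15,"grip":0.75},{"rx":0,"ry":0,"rz":0,"tx":2,"ty":-3,"tz":18.7,"grip":0.75}]' 60; python3 - <<'E'
from h import *
from station import robot
robot.get_image("scene");s=robot.get_image("scene")
cv2.imwrite("pics/a12.png",cv2.resize(s["img"][120:250,220:350,::-1],(500,500),interpolation=0))
E
python3 go.py .6032 -.0222 .0545
```

```text
time: 16.7
tcp_pos: [0.5825, -0.2099, 0.0554]
eef_rot: [[1.0, 0.008, 0.002], [-0.002, 0.002, 1.0], [0.008, -1.0, 0.002]]
contact_force: [-2.7, -0.7, 4.8]
grip_width: 0.381
time: 17.32
tcp_pos: [0.5802, -0.209, 0.1341]
eef_rot: [[1.0, 0.004, 0.002], [-0.002, 0.003, 1.0], [0.004, -1.0, 0.003]]
contact_force: [0.6, 0.8, 0.2]
grip_width: 0.749
time: 17.95
tcp_pos: [0.6013, -0.0187, 0.1646]
eef_rot: [[1.0, 0.005, -0.001], [0.001, 0.003, 1.0], [0.005, -1.0, 0.003]]
contact_force: [1.1, 0.5, 0.3]
grip_width: 0.748
t 18.05 p [ 0.6011 -0.0143  0.1638] F [ 0.25  0.38 -0.42] w 0.748
shift cm [ 0.17 10.93 -0.86] rot [-0.006  0.009  0.003]
```

View pics/a12.png

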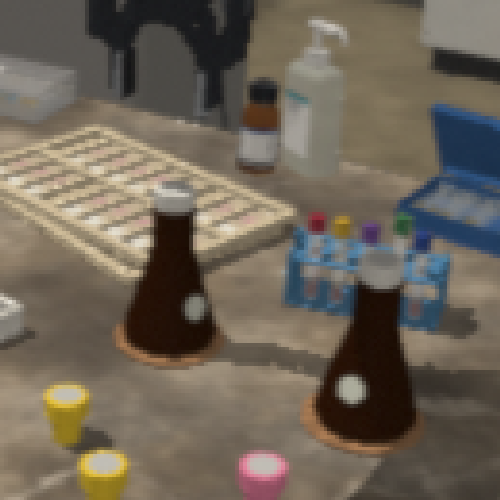

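The right flask stands stoppered on its mat at crop (365,350). Next, the left flask.

```bash
python3 -m handwheel '[{"rx":0,"ry":0.008,"rz":0,"tx":0.15,"ty":0,"tz":-0.8,"grip":0.75},{"rx":0,"ry":0.008,"rz":0,"tx":0.15,"ty":2,"tz":-0.8,"grip":0.75},{"rx":0,"ry":0.008,"rz":0,"tx":0.15,"ty":3,"tz":-0.8,"grip":0.75},{"rx":0,"ry":0.008,"rz":0,"tx":0.15,"ty":3,"tz":-0.8,"grip":0.75}]' 60; python3 go.py .6032 -.0222 .0545
```

```text
time: 18.55
tcp_pos: [0.6012, -0.0231, 0.1319]
eef_rot: [[1.0, -0.001, 0.001], [-0.001, 0.005, 1.0], [-0.001, -1.0, 0.005]]
contact_force: [-0.5, 0.8, -0.1]
grip_width: 0.751
t 18.55 p [ 0.6012 -0.0231  0.1319] F [-0.5   0.79 -0.13] w 0.751
shift cm [0.21 7.74 0.05] rot [-0.005 -0.001 -0.001]
```

```bash
python3 - <<'E'
from station import robot
robot.get_image("top")
E
python3 go.py .6032 -.0222 .0545
```

```text
t 18.6 p [ 0.6019 -0.023   0.1328] F [-0.55 -0.6   0.72] w 0.752
shift cm [0.12 7.83 0.04] rot [-0.005 -0.001  0.001]
```

```bash
python3 -m handwheel '[{"rx":0,"ry":0,"rz":0,"tx":0.1,"ty":2.5,"tz":0.05,"grip":0.75},{"rx":0,"ry":0,"rz":0,"tx":0.1,"ty":5,"tz":0.05,"grip":0.75},{"rx":0,"ry":0,"rz":0,"tx":0.1,"ty":7.3,"tz":0.05,"grip":0.75},{"rx":0,"ry":0,"rz":0,"tx":0.1,"ty":7.8,"tz":0.05,"grip":0.75},{"rx":0,"ry":0,"rz":0,"tx":0.1,"ty":7.8,"tz":0.05,"grip":0.75}]' 60; python3 go.py .6032 -.0222 .0545;python3 -m handwheel '[{"rx":0,"ry":0,"rz":0,"tx":0,"ty":0,"tz":0,"grip":0.3},{"rx":0,"ry":0,"rz":0,"tx":0,"ty":0,"tz":0,"grip":0.3},{"rx":0,"ry":0,"rz":0,"tx":0,"ty":0,"tz":0,"grip":0.3},{"rx":0,"ry":0,"rz":0,"tx":0,"ty":0,"tz":0,"grip":0.3},{"rx":0,"ry":0,"rz":0,"tx":0,"ty":0,"tz":0,"grip":0.3}]' 60; python3 -m handwheel '[{"rx":0,"ry":0,"rz":0,"tx":0,"ty":-0.7,"tz":0,"grip":0.3},{"rx":0,"ry":0,"rz":0,"tx":0,"ty":-2,"tz":0,"grip":0.3},{"rx":0,"ry":0,"rz":0,"tx":0,"ty":-4,"tz":0,"grip":0.3},{"rx":0,"ry":0,"rz":0,"tx":0,"ty":-5,"tz":0,"grip":0.3},{"rx":0,"ry":0,"rz":0,"tx":0,"ty":-5,"tz":0,"grip":0.3}]' 60;python3 weigh.py w2
```

```text
time: 19.23
tcp_pos: [0.6032, -0.0223, 0.0549]
eef_rot: [[1.0, 0.001, 0.001], [-0.001, 0.005, 1.0], [0.001, -1.0, 0.005]]
contact_force: [-0.1, 0.3, 0.4]
grip_width: 0.751
t 19.225 p [ 0.6032 -0.0223  0.0549] F [-0.1   0.35  0.4 ] w 0.751
shift cm [-0.    0.04  0.01] rot [-0.005 -0.001  0.001]
time: 19.85
tcp_pos: [0.6045, -0.0229, 0.0562]
eef_rot: [[1.0, 0.004, 0.002], [-0.002, 0.005, 1.0], [0.004, -1.0, 0.005]]
contact_force: [0.3, -1.8, 5.4]
grip_width: 0.39
time: 20.48
tcp_pos: [0.6054, -0.0232, 0.1077]
eef_rot: [[1.0, 0.006, 0.002], [-0.002, 0.005, 1.0], [0.006, -1.0, 0.005]]
contact_force: [0.2, 0.6, -2.1]
grip_width: 0.387
F [ 0.083 -0.098 -1.412] se [0.084 0.082 0.083] jt [-3.0000e-03 -3.5422e+01  1.1152e+01 -2.1144e+01 -9.0000e-03 -4.0000e-03
  0.0000e+00] [ 0.6043 -0.0231  0.1062] 0.38620172008865655
```

View pics/w2.png

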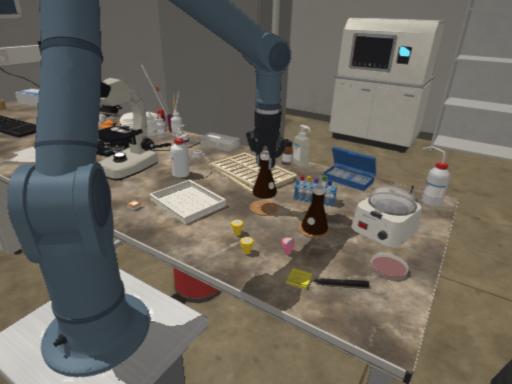

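```bash
python3 - <<'E'
import cv2
a=cv2.imread("pics/w2.png");b=cv2.imread("pics/scene0.png")
import numpy as np
cv2.imwrite("pics/cmp.png",np.hstack([cv2.resize(x[190:270,220:330],(396,288),interpolation=0) for x in (a,b)]))
E
```

```text
(no output)
```

View pics/cmp.png

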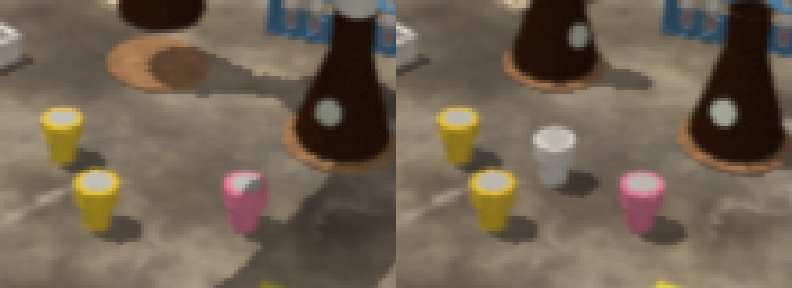

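The pink one is only in the arm's shadow, at the same position as before. The left flask reads 1.41 N against the right's 3.23 N, so the right one is heavier. I'll set the left flask back down where it was.

```bash
python3 -m handwheel '[{"rx":0,"ry":0,"rz":0,"tx":0,"ty":1.5,"tz":0,"grip":0.3},{"rx":0,"ry":0,"rz":0,"tx":0,"ty":3,"tz":0,"grip":0.3},{"rx":0,"ry":0,"rz":0,"tx":0,"ty":4.2,"tz":0,"grip":0.3},{"rx":0,"ry":0,"rz":0,"tx":0,"ty":4.7,"tz":0,"grip":0.3},{"rx":0,"ry":0,"rz":0,"tx":0,"ty":4.8,"tz":0,"grip":0.3}]' 60; python3 -m handwheel '[{"rx":0,"ry":0,"rz":0,"tx":0,"ty":0.1,"tz":0,"grip":0.3},{"rx":0,"ry":0,"rz":0,"tx":0,"ty":0.2,"tz":0,"grip":0.3},{"rx":0,"ry":0,"rz":0,"tx":0,"ty":0.3,"tz":0,"grip":0.3},{"rx":0,"ry":0,"rz":0,"tx":0,"ty":0.3,"tz":0,"grip":0.3}]' 60; python3 go.py .6043 -.0231 .056
```

```text
time: 22.35
tcp_pos: [0.6042, -0.023, 0.0576]
eef_rot: [[1.0, 0.003, 0.002], [-0.002, 0.005, 1.0], [0.003, -1.0, 0.005]]
contact_force: [0.3, 0.4, -1.4]
grip_width: 0.385
time: 22.85
tcp_pos: [0.6049, -0.0233, 0.0562]
eef_rot: [[1.0, 0.004, 0.002], [-0.002, 0.006, 1.0], [0.004, -1.0, 0.006]]
contact_force: [-1.9, 0.2, 5.2]
grip_width: 0.385
t 22.85 p [ 0.6049 -0.0233  0.0562] F [-1.87  0.16  5.23] w 0.385
shift cm [-0.06  0.02  0.02] rot [-0.006 -0.002  0.004]
```

It's seated (contact +5 N). I release, rise and go back to the right flask.

```bash
python3 -m handwheel '[{"rx":0,"ry":0,"rz":0,"tx":0,"ty":0,"tz":0,"grip":0.45},{"rx":0,"ry":0,"rz":0,"tx":0,"ty":0,"tz":0,"grip":0.6},{"rx":0,"ry":0,"rz":0,"tx":0,"ty":0,"tz":0,"grip":0.75},{"rx":0,"ry":0,"rz":0,"tx":0,"ty":-3,"tz":0,"grip":0.75},{"rx":0,"ry":0,"rz":0,"tx":0,"ty":-8,"tz":0,"grip":0.75}]' 60; python3 -m handwheel '[{"rx":0,"ry":0,"rz":0,"tx":0,"ty":-3,"tz":0,"grip":0.75},{"rx":0,"ry":0,"rz":0,"tx":-0.5,"ty":-3,"tz":-5,"grip":0.75},{"rx":0,"ry":0,"rz":0,"tx":-1,"ty":-3,"tz":-10,"grip":0.75},{"rx":0,"ry":0,"rz":0,"tx":-2,"ty":-3,"tz":-15,"grip":0.75},{"rx":0,"ry":0,"rz":0,"tx":-2,"ty":-3,"tz":-18.5,"grip":0.75}]' 60; python3 - <<'E'
from h import *
from station import robot
robot.get_image("scene");s=robot.get_image("scene")
cv2.imwrite("pics/a13.png",cv2.resize(s["img"][120:250,220:350,::-1],(500,500),interpolation=0))
E
python3 go.py .5818 -.2095 .0545
```

```text
time: 23.48
tcp_pos: [0.6025, -0.0232, 0.1349]
eef_rot: [[1.0, -0.001, 0.002], [-0.002, 0.005, 1.0], [-0.001, -1.0, 0.005]]
contact_force: [0.4, 0.3, 0.4]
grip_width: 0.748
time: 24.1
tcp_pos: [0.5806, -0.2116, 0.1642]
eef_rot: [[1.0, -0.001, 0.005], [-0.005, 0.004, 1.0], [-0.001, -1.0, 0.004]]
contact_force: [0.4, -0.3, 0.8]
grip_width: 0.746
t 24.2 p [ 0.58   -0.2152  0.1647] F [-0.18 -0.42 -0.17] w 0.745
shift cm [ 0.18 11.02  0.57] rot [-0.001 -0.011 -0.001]
```

View pics/a13.png

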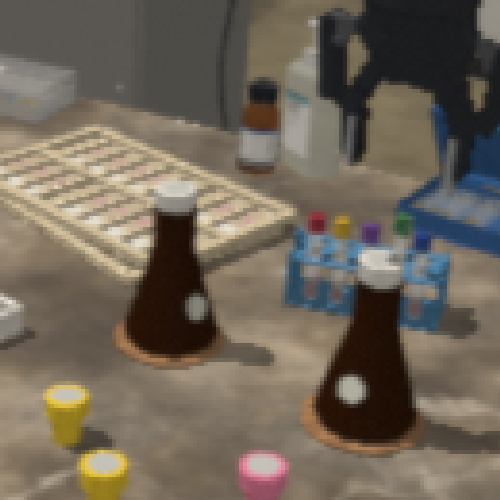

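Both flasks stand stoppered on their mats, at crop (175,270) and (368,350). I'll settle above the right one and then go down.

```bash
python3 -m handwheel '[{"rx":0,"ry":-0.01,"rz":0,"tx":0.15,"ty":0,"tz":0.55,"grip":0.75},{"rx":0,"ry":-0.01,"rz":0,"tx":0.15,"ty":2,"tz":0.55,"grip":0.75},{"rx":0,"ry":-0.01,"rz":0,"tx":0.15,"ty":3,"tz":0.55,"grip":0.75},{"rx":0,"ry":-0.01,"rz":0,"tx":0.15,"ty":3,"tz":0.55,"grip":0.75}]' 60;python3 - <<'E'
from station import robot
robot.get_image("top")
E
python3 go.py .5818 -.2095 .0545
```

```text
time: 24.7
tcp_pos: [0.5805, -0.2079, 0.1326]
eef_rot: [[1.0, -0.005, -0.001], [0.001, 0.002, 1.0], [-0.005, -1.0, 0.002]]
contact_force: [-0.5, -0.1, 0.3]
grip_width: 0.749
t 24.75 p [ 0.5811 -0.2087  0.1336] F [0.89 0.44 0.69] w 0.748
shift cm [ 0.09  7.91 -0.09] rot [-0.001  0.    -0.003]
```

```bash
python3 -m handwheel '[{"rx":0,"ry":0,"rz":0,"tx":0.05,"ty":2.5,"tz":-0.05,"grip":0.75},{"rx":0,"ry":0,"rz":0,"tx":0.05,"ty":5,"tz":-0.05,"grip":0.75},{"rx":0,"ry":0,"rz":0,"tx":0.05,"ty":7.4,"tz":-0.05,"grip":0.75},{"rx":0,"ry":0,"rz":0,"tx":0.05,"ty":7.9,"tz":-0.05,"grip":0.75},{"rx":0,"ry":0,"rz":0,"tx":0.05,"ty":7.9,"tz":-0.05,"grip":0.75}]' 60; python3 go.py .5818 -.2095 .0545;python3 -m handwheel '[{"rx":0,"ry":0,"rz":0,"tx":0,"ty":0,"tz":0,"grip":0.3},{"rx":0,"ry":0,"rz":0,"tx":0,"ty":0,"tz":0,"grip":0.3},{"rx":0,"ry":0,"rz":0,"tx":0,"ty":0,"tz":0,"grip":0.3},{"rx":0,"ry":0,"rz":0,"tx":0,"ty":0,"tz":0,"grip":0.3},{"rx":0,"ry":0,"rz":0,"tx":0,"ty":0,"tz":0,"grip":0.3}]' 60; python3 -m handwheel '[{"rx":0,"ry":0,"rz":0,"tx":0,"ty":-0.7,"tz":0,"grip":0.3},{"rx":0,"ry":0,"rz":0,"tx":0,"ty":-3,"tz":0,"grip":0.3},{"rx":0,"ry":0,"rz":0,"tx":0,"ty":-7,"tz":0,"grip":0.3},{"rx":0,"ry":0,"rz":0,"tx":0,"ty":-12,"tz":0,"grip":0.3},{"rx":0,"ry":0,"rz":0,"tx":0,"ty":-16,"tz":0,"grip":0.3}]' 60;python3 go.py .4875 .2 .2
```

```text
time: 25.38
tcp_pos: [0.5815, -0.2093, 0.0546]
eef_rot: [[1.0, -0.003, -0.0], [0.0, 0.001, 1.0], [-0.003, -1.0, 0.001]]
contact_force: [0.1, -0.4, -0.3]
grip_width: 0.751
t 25.375 p [ 0.5815 -0.2093  0.0546] F [ 0.06 -0.39 -0.32] w 0.751
shift cm [ 0.03  0.01 -0.02] rot [-0.001  0.    -0.003]
time: 26.0
tcp_pos: [0.5825, -0.2104, 0.056]
eef_rot: [[1.0, -0.0, 0.0], [-0.0, -0.0, 1.0], [-0.0, -1.0, -0.0]]
contact_force: [0.2, -1.0, 6.1]
grip_width: 0.383
time: 26.62
tcp_pos: [0.5825, -0.2104, 0.2186]
eef_rot: [[1.0, 0.001, 0.001], [-0.001, -0.0, 1.0], [0.001, -1.0, -0.0]]
contact_force: [1.3, -0.3, -2.6]
grip_width: 0.383
t 26.625 p [ 0.5825 -0.2104  0.2186] F [ 1.26 -0.3  -2.61] w 0.383
shift cm [-9.53  1.85 41.03] rot [ 0.    -0.001  0.001]
```

```bash
python3 -m handwheel '[{"rx":0,"ry":0,"rz":0,"tx":-2,"ty":0,"tz":2,"grip":0.3},{"rx":0,"ry":0,"rz":0,"tx":-5,"ty":0,"tz":5,"grip":0.3},{"rx":0,"ry":0,"rz":0,"tx":-8,"ty":0,"tz":9,"grip":0.3},{"rx":0,"ry":0,"rz":0,"tx":-9.5,"ty":0,"tz":13,"grip":0.3},{"rx":0,"ry":0,"rz":0,"tx":-9.5,"ty":0,"tz":17,"grip":0.3}]' 60;python3 -m handwheel '[{"rx":0,"ry":0,"rz":0,"tx":0,"ty":0,"tz":4,"grip":0.3},{"rx":0,"ry":0,"rz":0,"tx":0,"ty":0,"tz":8.5,"grip":0.3},{"rx":0,"ry":0,"rz":0,"tx":0,"ty":0,"tz":13,"grip":0.3},{"rx":0,"ry":0,"rz":0,"tx":0,"ty":0.5,"tz":17,"grip":0.3},{"rx":0,"ry":0,"rz":0,"tx":0,"ty":1,"tz":20,"grip":0.3}]' 60;python3 go.py .4875 .2 .2
```

```text
time: 27.25
tcp_pos: [0.4851, -0.0396, 0.2182]
eef_rot: [[1.0, -0.001, 0.002], [-0.002, 0.004, 1.0], [-0.001, -1.0, 0.004]]
contact_force: [0.5, 0.8, -3.5]
grip_width: 0.383
time: 27.88
tcp_pos: [0.4849, 0.1622, 0.2092]
eef_rot: [[1.0, -0.002, 0.001], [-0.001, 0.005, 1.0], [-0.002, -1.0, 0.005]]
contact_force: [-0.4, -0.5, -3.1]
grip_width: 0.384
t 27.875 p [0.4849 0.1622 0.2092] F [-0.37 -0.49 -3.11] w 0.384
shift cm [0.26 0.93 3.78] rot [-0.005 -0.001 -0.002]
```

```bash
python3 -m handwheel '[{"rx":-0.005,"ry":0,"rz":0,"tx":0.25,"ty":0.5,"tz":2,"grip":0.3},{"rx":-0.005,"ry":0,"rz":0,"tx":0.25,"ty":0.9,"tz":3.4,"grip":0.3},{"rx":-0.005,"ry":0,"rz":0,"tx":0.25,"ty":0.9,"tz":3.7,"grip":0.3},{"rx":-0.005,"ry":0,"rz":0,"tx":0.25,"ty":0.9,"tz":3.7,"grip":0.3},{"rx":-0.005,"ry":0,"rz":0,"tx":0.25,"ty":0.9,"tz":3.7,"grip":0.3}]' 60;python3 - <<'E'
from h import *
from station import robot
for i in range(10): d=robot.get_image("top")
s=robot.get_image("scene")
st=robot.state();p=st["tcp_pos"];print(p,st["eef_rot"].round(3).tolist(),np.abs(st["joint_velocities"]).max())
cv2.imwrite("pics/f_scene.png",s["img"][:,:,::-1]);cv2.imwrite("pics/f_top.png",d["img"][:,:,::-1])
for dz in(-.052,.068):print(proj(s,p+[0,0,dz]),proj(d,p+[0,0,dz]))
E
```

```text
time: 28.5
tcp_pos: [0.4879, 0.1977, 0.2006]
eef_rot: [[1.0, -0.002, 0.004], [-0.004, -0.0, 1.0], [-0.002, -1.0, -0.0]]
contact_force: [0.5, -0.4, -3.5]
grip_width: 0.384
[0.48743754 0.19925852 0.20033596] [[1.0, -0.002, 0.001], [-0.001, -0.0, 1.0], [-0.002, -1.0, -0.0]] 0.13146778331401943
[184.64400409 161.53952206] [165.17502116 197.82735634]
[181.76654499 123.99226902] [156.2070538  189.25681266]
```

View pics/f_scene.png

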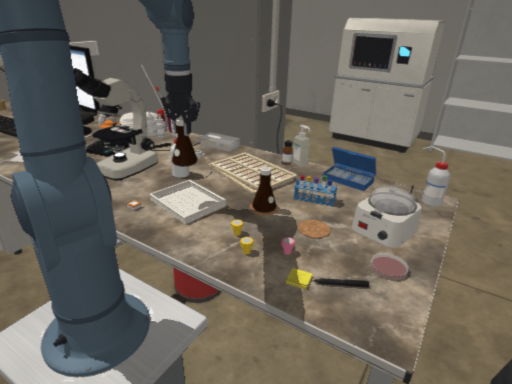

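View pics/f_top.png

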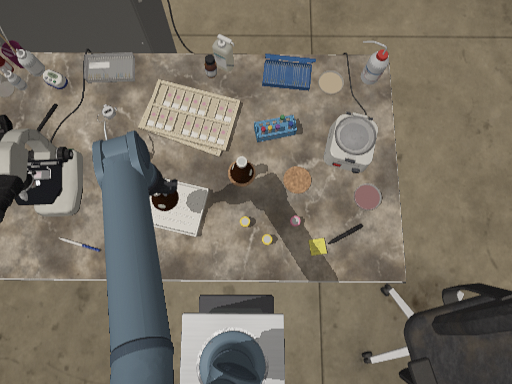

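```bash
python3 - <<'E'
import cv2,numpy as np
a=cv2.imread("pics/f_scene.png");b=cv2.imread("pics/f_top.png")
cv2.imwrite("pics/fc.png",np.hstack([cv2.resize(a[90:190,140:240],(390,390),interpolation=0),cv2.resize(b[140:240,130:230],(390,390),interpolation=0)]))
E
```

```text
(no output)
```

View pics/fc.png

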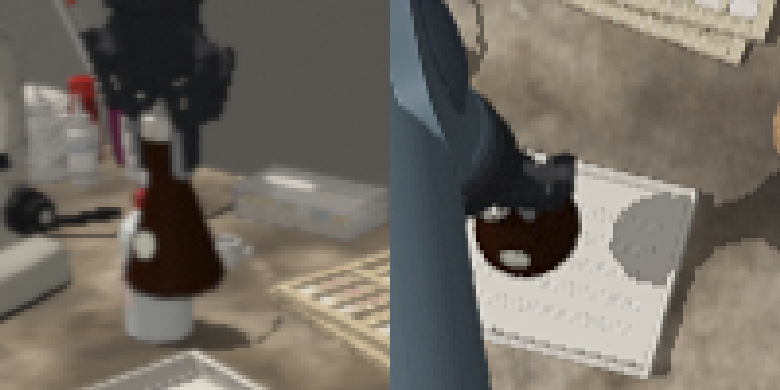

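The heavier flask hangs upright and still over the middle of the tray with its stopper in. Its base is at top (165,198), where the projection puts it at (165,198), and its underside is about 0.15 m up. Handing in.

```bash
python3 -c "
from station import robot
print(robot.finish_job())"
```

```text
the job is handed in; nothing more can be done
None
```

The job is handed in at about 29 s of the 72 s. The arm is holding the heavier flask upright over the middle of the white tray, with its underside about 15 cm above the worktop.

- **Stopper:** I set the loose white stopper in the open (right) flask before lifting either one. Its head top matched the fully-home height in the picture, and it looked level. I did not press it down as an extra check.
- **Weights:** the right flask read 3.23 N and the left 1.41 N, each ± 0.1 N, so the right one is heavier. The left one is back on its mat, checked in the pictures.
- **Last checks:** the held flask's base is at top-view pixel (165,198), where the tray centre predicts it. The scene view suggests it may lean by 1 to 2°, which is within what I can read off the pixels. The wash bottle, petri dish, orange box and the pink and yellow look-alikes appear untouched.
- **What went wrong:** my first grasp at the stopper closed above it and touched nothing. Triangulating the fingertips showed them about 37 mm behind the reported TCP along the tool axis, so I allowed for that from then on.

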